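# Switch the lathe on at its guarded starter

## Task

Switch on the lathe at its guarded starter on the bench: with a finger lift the hinged guard well back by its front lip, flip the toggle underneath away from you to ON, and let the guard drop shut over it again. Nothing has to be gripped; leave the work-lamp switch as it is and the loose tools and parts where they are.

Things in the scene. Friction and masses are not known exactly. Their poses are not given: they have to be found in the camera images.
- starter: The lathe's starter: grey steel box 130 (x) x 130 (y) x 62 (z) mm fixed to the bench, a hinged sheet-steel guard on its flat top. Origin: centre of its underside, on the bench. -x side: front, roughly towards the robot (yaw up to 0.3 rad); conduit at the +x side. Guard and toggle lie on its middle line, y = 0.
- guard_hinge (a point): Middle of the guard's hinge line, fixed on the starter at x = -2, y = 0, z = 69 mm in its frame; the line runs along the starter's y axis. Guard: cap of 2 mm sheet steel, 65 g, 88 mm wide (84 inside), flat top from x = 4 to x = -45 with its upper face at z = 116.5 mm when shut, cheeks down both sides (to z = 102 at the front, deeper near the hinge), a steep back down to the hinge.
- guard_lip (a point): Middle of the front edge of the guard's finger lip, underside; moves with the guard. Shut: x = -55, y = 0, z = 106 mm in the starter's frame. The lip is as wide as the guard (88 mm), with a 4 mm rolled edge, and sticks out 10 mm, turned up 30 degrees, from the foot of the guard's front flange (x = -45, foot at z = 101 mm, 39 mm above the starter's top). Below lip and flange the front is open: a leaning finger can go in under them.
- guard (a joint): Opening of the guard in rad: 0 shut, growing as the lip swings up and back towards the starter's +x; stop at 1.9. It does not stay open: a weak spring (about 1 N at the lip) brings it down from any angle within about a second unless something (such as the finger) holds it up. At 0.6 and more it is well back; while the toggle is flipped it may lean on the finger.
- toggle (a joint): Lever angle of the toggle under the guard in rad: 0 is OFF (leaning 17 degrees to the front, the starter's -x), 0.593 is ON (leaning 17 degrees back, towards the hinge). It snaps: pushed past upright (0.297) it goes the rest of the way by itself and stays; about 2 N at its tip.
- toggle_tip (a point): Tip of the toggle's steel bat lever (11 mm thick near the tip, 7 mm below, 33 mm long from its pivot). The pivot lies at x = -22, y = 0, z = 68 mm in the starter's frame, axis along y. OFF: tip at x = -31.5, z = 99.5 mm; ON: x = -12.5, z = 99.5 mm; upright: z = 101 mm.
- lamp_switch: Work-lamp switch, a bystander: smaller grey box 100 x 85 x 54 mm fixed to the bench on the other side, with a smaller bare toggle and no guard. Origin: centre of its underside. To be left alone.
- lamp_toggle (a joint): Lever of the work-lamp switch in rad, 0 (to the front) to 0.593; its lever tip is about 85 mm above the bench. It starts at 0 and must stay.
- chuck_key: Loose T-shaped steel chuck key lying on the bench in front of the starter, 105 x 110 x 18 mm. Origin: under its middle. Bystander.
- oil_can: Loose steel oil can beside the starter, 68 mm across, 138 mm high to the tip of its brass spout, which points to its own +y. Origin: centre of its underside. Bystander.
- bar_end: Loose steel round, 32 mm across, 75 mm high, standing beside the starter. Origin: centre of its underside. Bystander.
- surface_gauge: Loose surface gauge behind: base 75 x 55 x 28 mm, post 203 mm high, scriber 175 mm long along its y at 125 mm height. Origin: centre of its underside. Bystander.
- wrench: Loose steel wrench lying flat on the bench. Bystander.
- screwdriver: Loose screwdriver lying on the bench, along its own x. Bystander.
- tool_tin: Loose open tin, 100 mm across and 120 mm high, with tools standing in it up to 190 mm. Origin: centre of its underside. Bystander.
Mind the look-alikes: they are no part of the job. Leave any brown, orange or purple look-alike of the starter alone.

How it is judged:
On the way, in this order (a step that is already met when the one before it is completed fails the run):
1. the guard is lifted well back (at least 0.6 rad open) with the toggle still OFF (value of joint guard above 0.6 rad and value of joint toggle below 0.2 rad), for 0.1 s.
2. under the raised guard the toggle is flipped to ON (value of joint guard above 0.15 rad and value of joint toggle above 0.5 rad), for 0.1 s.
3. the guard has dropped shut over the toggle, which is still ON (value of joint guard below 0.05 rad and value of joint toggle above 0.5 rad), for 0.2 s.
At the end, for the whole second after the job is handed in: The toggle is ON (over 0.5 rad), the guard is shut over it (under 0.05 rad) and the work-lamp toggle is where it was (under 0.15 rad) (all of step 3 and value of joint lamp_toggle below 0.15 rad); the robot touches nothing.
It fails at once if the work-lamp switch is thrown (value of joint lamp_toggle above 0.25 rad).
It fails at once if a loose tool or part is moved more than 20 mm, lifted or carried (distance of any of chuck_key, oil_can, bar_end, surface_gauge, wrench, screwdriver, tool_tin from where it was at the start of the episode above 0.02 m).
It also fails if it takes over 40 s, if anything falls off the work surface, if the arm or the gripper's body presses on something with over 40 N, if the wrist force passes 120 N, or if a joint passes its speed limit or range.

## Robot

A 6-joint arm with a two-finger parallel gripper is mounted at the origin on the work surface. World frame = base frame: x ahead of the robot, y to its left, z up, the work surface at z = 0. Lengths are in m, angles in rad, forces in N, time in s.
With the tool pointing down it reaches from about 0.35 to 0.975 m from the base axis. Payload 7.1 kg.
Tool frame: the origin (TCP) lies between the finger pads; the fingertips stand 19 mm ahead of it and the grasp point (between the pads) is the TCP; z points along the fingers, y is the line along which they close (so a half turn about z gives the same grasp; the last joint's range is limited). The gripper opens to 88 mm and grips with 3 to 60 N. Pads are 20 mm wide; open, the fingers measure 115 mm over their backs; the gripper's body (75 mm by 178 mm) begins 61 mm behind the grasp point.
Start: joints at [1.292, 0.423, 1.63, -0, 1.089, -0.019], TCP at [0.161, 0.604, 0.242] pointing down, gripper open.
Joint ranges: [-3, 3], [-0.9, 2.11], [0.09, 2.58], [-1.31, 4.45], [0.11, 2.69], [-2.54, 2.54]. Speed limits (rad/s): [2.39, 2.39, 3.01, 3.14, 3.14, 3.14].

## Interface

Orientations are given as a rotation vector (axis times angle).
In Python, from cell import * gives the robot as it stands. The module is installed in compiled form; this text tells all that it offers.
- The arm moves only by the tool move_arm, never from a script. Its argument "steps" is a list of rows, each a list of 7 numbers: the shift along the tool's x, y, z in mm, then the turn, a rotation vector about the tool's x, y, z in degrees, then the opening in per cent of the stroke, from 0 (shut) to 100 (fully open). A call has 1 to 20 rows; each row shifts and turns the commanded pose from where the row before left it, along the tool's axes as they then stand; what a row does not reach is not made up. A row lasts 1/8 s, in which the tool goes at most 62.5 mm and 10.7 degrees, less where a joint would pass 70% of its speed; a pose out of reach is approached as far as the arm can. A call with a gripper value outside its range is refused whole. The fingers move at their own pace and stop on an object; "newtons" is the grip in N (left out, the last holds). Time passes only in rows, so rows that do not move let the fingers close. It gives the time, the measured TCP pose, the force, the opening and the grip force at its end, in the units of the state.
- get_state(): the state, without advancing time (a new reading comes with each control period).
- grab_frame(name): name is "scene" or "side" or "wrist"; returns a dict with "pixels" (480x640x3 uint8, red, green, blue), "camera_matrix" (3x3 intrinsics, pixels), "R" (3x3) and "t" (3): a world point X has camera coordinates R X + t. Camera axes: x right, y down, z forward; pixel columns grow to the right and rows downward; lengths in m; the calibration is good to about 2 mm. A picture is of the moment at which its call begins. There is no depth.
- job_done(): hands the job in; it is judged then, once.
Trained networks look in the newest picture that a camera, given by its name, has taken for a name from the list of things; names that differ only in an ending like _2 or _b are one class to them, and where a whole thing is asked for, a point or a joint stands for the part that bears it (a point fixed in the world has none). Each returns a list of dicts, best first, with "p" (0 to 1); they miss things now and then, are a little off and sometimes report something else, mostly with a low value. They report only what shows in the picture. A call takes as long as a camera call. They do not tell look-alikes from the thing itself.
- look_for(target, camera): "position" ([row, column] in pixels, amid what is visible of it).
- cut_out(target, camera): "mask" (480x640 bool, what is visible of it) and "position" ([row, column] in pixels, amid what is visible of it).
The state is a dict: "t": time; "qpos": joint angles; "dq": joint speeds; "effort": joint torques, N m; "tcp_pos": TCP position; "eef_rot": TCP orientation; "ft_force": force on the tool from outside, world axes, zero at the start; "wrist_torque": the same for the moment, N m; "opening": opening from 0.0 (shut) to 1.0 (fully open); "finger_force": force on a finger pad.
Only numpy, scipy, OpenCV 4.12 (cv2) and the standard library are available. Lean on these libraries where they do the work, as an engineer would, in place of code of your own. Each camera call takes 0.05 s, during which the arm holds its last target. There are 200 camera calls.

## Working session

There is one attempt and no reset: what is moved stays moved. The work goes in short steps, Python scripts to look and compute and a tool call to move; the robot and the scene stay as the last step left them, time stands still between calls to the robot, and variables do not carry over. Pictures are saved under pics/ and viewed, at most 10 in all, crops included, and the job is handed in when it is done.

Besides the shell and the picture viewer there is one more tool, called as name(argument=value, ...) on one line, values as JSON. move_arm: Moves the arm, as the interface text tells. Its arguments: {"type":"object","properties":{"steps":{"type":"array"},"newtons":{"type":"number"}},"required":["steps"]}

```bash
mkdir -p pics
cat > h.py <<'E'
from cell import *
import numpy as np, cv2
from scipy.spatial.transform import Rotation as Ro
def snap(c,fn=None):
    f=grab_frame(c)
    if fn: cv2.imwrite('pics/'+fn,f['pixels'][:,:,::-1])
    return f
def proj(f,X):
    p=(f['R']@np.atleast_2d(X).T).T+f['t']; p=p@np.array(f['camera_matrix']).T
    return p[:,:2]/p[:,2:]
def onplane(f,rc,z):
    K=np.array(f['camera_matrix']);d=f['R'].T@np.linalg.inv(K)@np.array([rc[1],rc[0],1.]);c=-f['R'].T@f['t']
    return c+d*(z-c[2])/d[2]
E
python3 - <<'E'
from h import *
s=get_state();print(s['t'],s['tcp_pos'],s['eef_rot'],s['opening'],s['ft_force'])
for c in ['scene','side']:
    f=snap(c,c+'1.png'); print(c,-f['R'].T@f['t'])
    for n,z in [('starter',.06),('guard_lip',.106),('guard_hinge',.069),('toggle_tip',.0995),('lamp_switch',.04),('oil_can',.06),('bar_end',.04),('chuck_key',.01),('surface_gauge',.06),('tool_tin',.06)]:
        for d in look_for(n,c)[:3]: print(n,round(d['p'],2),np.round(d['position']),onplane(f,d['position'],z).round(3))
E
```

```text
0.0 [0.16039702 0.60351464 0.24091386] [-4.06937810e-01 -3.11490477e+00  2.36909829e-03] 1.0015975779569235 [-0.21609757  0.458502   -0.4517694 ]
scene [0.97408801 0.62535899 1.28201104]
starter 0.91 [218. 218.] [ 0.628 -0.175  0.06 ]
starter 0.88 [281. 441.] [0.326 0.273 0.06 ]
starter 0.62 [124. 328.] [ 0.233 -0.251  0.06 ]
guard_lip 0.93 [104. 332.] [ 0.207 -0.269  0.106]
guard_lip 0.91 [199. 340.] [ 0.385 -0.016  0.106]
guard_lip 0.66 [260. 454.] [0.289 0.264 0.106]
guard_hinge 0.94 [280. 443.] [0.324 0.275 0.069]
guard_hinge 0.83 [219. 220.] [ 0.631 -0.163  0.069]
guard_hinge 0.79 [220. 335.] [0.415 0.004 0.069]
lamp_switch 0.7 [329. 321.] [0.604 0.195 0.04 ]
oil_can 0.72 [262. 238.] [ 0.659 -0.043  0.06 ]
oil_can 0.17 [195. 225.] [ 0.58 -0.22  0.06]
bar_end 0.57 [188. 194.] [ 0.621 -0.3    0.04 ]
bar_end 0.37 [332. 321.] [0.608 0.2   0.04 ]
chuck_key 0.76 [184. 275.] [ 0.438 -0.208  0.01 ]
surface_gauge 0.76 [324. 216.] [0.783 0.058 0.06 ]
side [-0.23500984  0.7843678   1.10982876]
starter 0.86 [357. 310.] [0.286 0.28  0.06 ]
starter 0.79 [280. 365.] [0.341 0.018 0.06 ]
starter 0.63 [244. 452.] [ 0.25  -0.239  0.06 ]
guard_lip 0.95 [341. 314.] [0.285 0.265 0.106]
guard_lip 0.64 [224. 475.] [ 0.226 -0.301  0.106]
guard_lip 0.4 [263. 365.] [0.351 0.006 0.106]
guard_hinge 0.93 [277. 363.] [0.346 0.018 0.069]
guard_hinge 0.66 [363. 311.] [0.27  0.292 0.069]
guard_hinge 0.62 [243. 450.] [ 0.25  -0.229  0.069]
chuck_key 0.63 [234. 398.] [ 0.411 -0.221  0.01 ]
surface_gauge 0.68 [220. 241.] [0.749 0.071 0.06 ]
```

View pics/scene1.png

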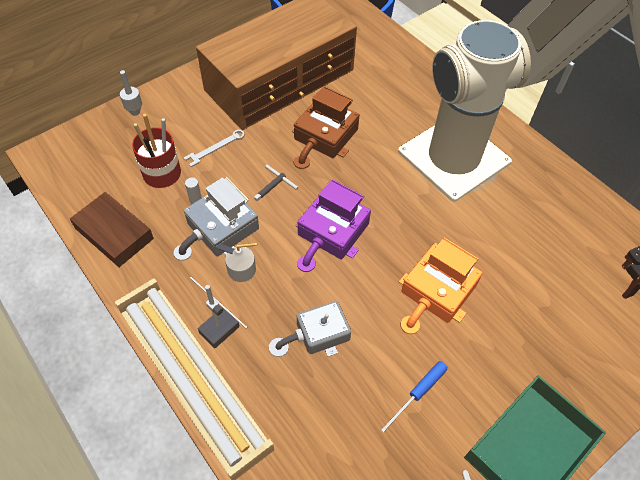

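View pics/side1.png

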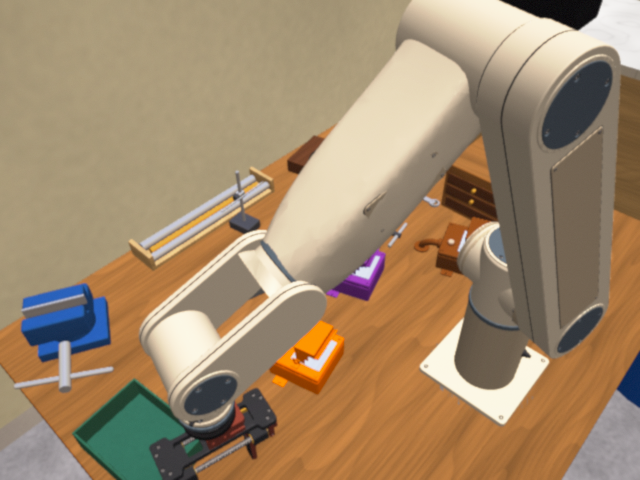

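The scene view shows the grey starter at (row 218, col 220). The brown, purple and orange ones are the look-alikes, and the lamp switch is at (329, 321). In the side view the arm hides the grey starter. I'll move over so the wrist camera can see it.

move_arm(steps=[[-45,-27,-18,0,0,0,0],[-45,-27,-18,0,0,0,0],[-45,-27,-18,0,0,0,0],[-45,-27,-18,0,0,0,0],[-45,-27,-18,0,0,0,0],[-45,-27,-18,0,0,0,0],[-45,-27,-18,0,0,0,0],[-45,-27,-18,0,0,0,0],[-14,-54,0,0,0,0,0],[-14,-54,0,0,0,0,0],[-14,-54,0,0,0,0,0],[-14,-54,0,0,0,0,0],[-14,-54,0,0,0,0,0],[-14,-54,0,0,0,0,0],[-14,-54,0,0,0,0,0],[-14,-54,0,0,0,0,0],[0,0,0,0,0,0,0]])

```text
t: 3.22
tcp_pos: [0.4499, -0.1466, 0.3857]
eef_rot: [0.415, 3.114, -0.001]
ft_force: [0.4, -0.1, -0.6]
opening: 0.007
finger_force: 0.0
```

Run:
```python
from h import *
s=get_state();print(s['t'],s['tcp_pos'],s['eef_rot'],s['qpos'],s['ft_force'])
print(Ro.from_rotvec(s['eef_rot']).as_matrix().round(3))
for c in ['wrist','side']:
    f=snap(c,c+'2.png'); print(c,-f['R'].T@f['t'])
    for n,z in [('starter',.06),('guard_lip',.106),('guard_hinge',.069),('toggle_tip',.0995),('oil_can',.06),('bar_end',.04),('chuck_key',.01)]:
        for d in look_for(n,c)[:3]: print(n,round(d['p'],2),np.round(d['position']),onplane(f,d['position'],z).round(3))
```

```text
3.225 [ 0.44990633 -0.14658077  0.38569563] [ 4.14852361e-01  3.11390603e+00 -9.28033205e-04] [-3.39776103e-01  4.24106730e-02  1.78638178e+00 -5.61075046e-04
  1.31250881e+00 -1.64553761e+00] [ 0.42834757 -0.11226479 -0.5510027 ]
[[-0.965  0.262  0.   ]
 [ 0.262  0.965 -0.001]
 [-0.    -0.001 -1.   ]]
wrist [ 0.3732247  -0.12533538  0.5285517 ]
starter 0.95 [287. 343.] [ 0.585 -0.149  0.06 ]
starter 0.78 [ 40. 590.] [0.344 0.225 0.06 ]
starter 0.63 [ 56. 186.] [ 0.231 -0.262  0.06 ]
guard_lip 0.95 [  8. 608.] [0.32  0.211 0.106]
guard_lip 0.76 [124. 408.] [ 0.38  -0.022  0.106]
guard_lip 0.68 [303. 347.] [ 0.589 -0.148  0.106]
guard_hinge 0.94 [144. 410.] [ 0.407 -0.015  0.069]
guard_hinge 0.8 [282. 341.] [ 0.573 -0.15   0.069]
guard_hinge 0.73 [ 56. 187.] [ 0.234 -0.258  0.069]
oil_can 0.85 [302. 410.] [ 0.636 -0.056  0.06 ]
bar_end 0.9 [316. 264.] [ 0.61  -0.285  0.04 ]
chuck_key 0.84 [192. 280.] [ 0.429 -0.206  0.01 ]
side [-0.23500984  0.7843678   1.10982876]
starter 0.95 [352. 304.] [0.306 0.277 0.06 ]
starter 0.68 [198. 337.] [ 0.608 -0.182  0.06 ]
starter 0.61 [268. 354.] [0.389 0.003 0.06 ]
guard_lip 0.95 [188. 343.] [ 0.589 -0.182  0.106]
guard_lip 0.66 [230. 389.] [ 0.382 -0.131  0.106]
guard_lip 0.56 [341. 312.] [0.289 0.268 0.106]
guard_hinge 0.96 [202. 337.] [ 0.588 -0.158  0.069]
guard_hinge 0.86 [265. 353.] [0.392 0.005 0.069]
guard_hinge 0.65 [246. 422.] [ 0.299 -0.172  0.069]
toggle_tip 0.35 [154. 379.] [ 0.621 -0.392  0.099]
oil_can 0.74 [219. 296.] [ 0.635 -0.034  0.06 ]
bar_end 0.47 [225. 394.] [ 0.422 -0.215  0.04 ]
bar_end 0.45 [178. 357.] [ 0.641 -0.314  0.04 ]
chuck_key 0.66 [229. 391.] [ 0.438 -0.223  0.01 ]
chuck_key 0.26 [355. 208.] [0.493 0.41  0.01 ]
```

View pics/wrist2.png

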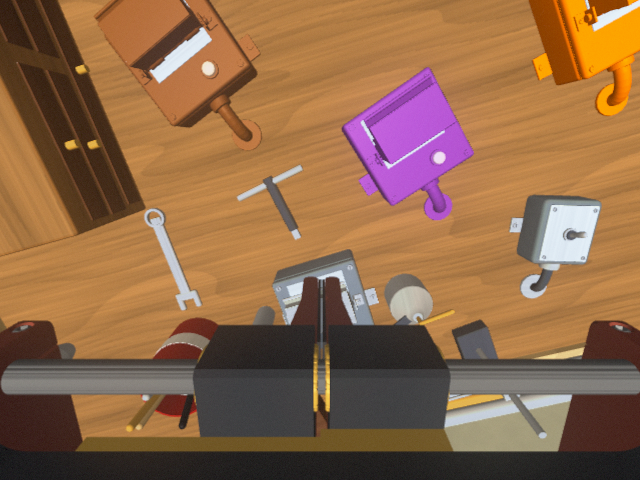

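The wrist picture shows the grey starter half hidden by the fingers near (290, 325). The chuck key is in front of it at (192, 280), the oil can at (302, 410), and the bar end at (316, 264). I'll go further forward to uncover the starter.

move_arm(steps=[[-40,0,0,0,0,0,0],[-40,0,0,0,0,0,0],[-40,0,0,0,0,0,0],[0,0,0,0,0,0,0]])

```text
t: 4.53
tcp_pos: [0.5679, -0.1748, 0.3847]
eef_rot: [-0.407, -3.114, -0.0]
ft_force: [-0.3, 0.5, -1.0]
opening: 0.001
finger_force: 0.0
```

Run:
```python
from h import *
import pickle
s=get_state();print(s['t'],s['tcp_pos'],s['qpos'].round(3) if hasattr(s['qpos'],'round') else s['qpos'])
f=snap('wrist','wrist3.png');print(f['camera_matrix'],f['R'],f['t'])
pickle.dump(f,open('w3.pkl','wb'))
for n,z in [('starter',.06),('guard_lip',.106),('guard_hinge',.069),('oil_can',.06),('bar_end',.04),('chuck_key',.01)]:
        for d in look_for(n,'wrist')[:2]: print(n,round(d['p'],2),np.round(d['position']),onplane(f,d['position'],z).round(3))
im=cv2.resize(f['pixels'][100:400,150:550],(800,600),interpolation=cv2.INTER_CUBIC)
cv2.imwrite('pics/w3c.png',im[:,:,::-1])
```

```text
4.525 [ 0.56786546 -0.17484595  0.38470295] [-0.319  0.249  1.545  0.     1.348 -1.63 ]
[[337.04263252   0.         321.15538238]
 [  0.         337.04263252 241.71534778]
 [  0.           0.           1.        ]] [[ 2.56081693e-01  9.66654938e-01 -6.30025664e-04]
 [ 9.26948024e-01 -2.45377737e-01  2.83825875e-01]
 [ 2.74207089e-01 -7.32666115e-02 -9.58875631e-01]] [ 0.02351383 -0.64288467  0.35996277]
starter 0.92 [230. 328.] [ 0.61  -0.175  0.06 ]
starter 0.83 [  8. 627.] [0.436 0.239 0.06 ]
guard_lip 0.82 [ 20. 400.] [ 0.389 -0.038  0.106]
guard_lip 0.76 [224. 319.] [ 0.588 -0.183  0.106]
guard_hinge 0.91 [233. 325.] [ 0.611 -0.181  0.069]
guard_hinge 0.85 [ 10. 625.] [0.439 0.23  0.069]
oil_can 0.92 [231. 414.] [ 0.643 -0.058  0.06 ]
oil_can 0.53 [152. 567.] [0.589 0.161 0.06 ]
bar_end 0.72 [256. 255.] [ 0.627 -0.296  0.04 ]
chuck_key 0.83 [112. 274.] [ 0.433 -0.21   0.01 ]
```

View pics/w3c.png

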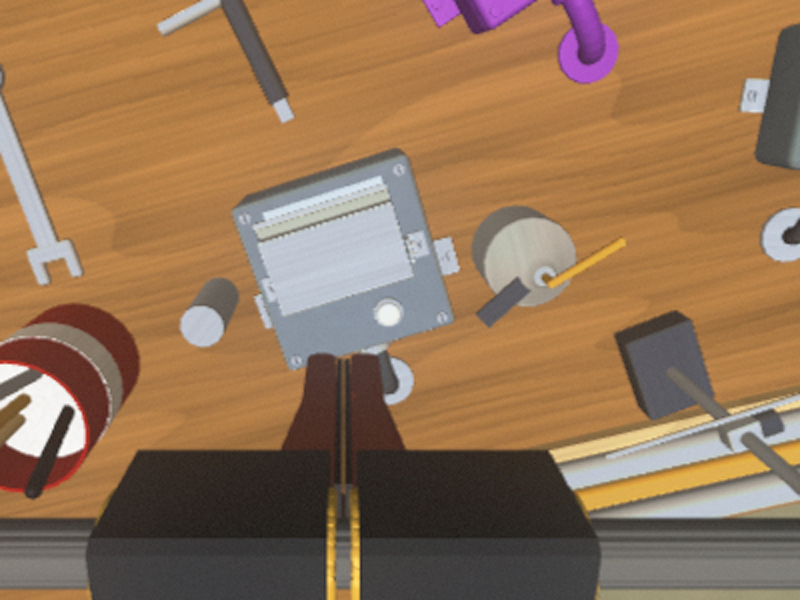

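The crop shows the guard shut, with the lip edge running from (254, 232) to (387, 187). The box-top corners are about (233, 210), (404, 152), (452, 320) and (291, 368). I'll fit the pose to these.

```bash
cat > fit.py <<'E'
from h import *
import pickle
from scipy.optimize import least_squares
f=pickle.load(open('w3.pkl','rb'))
m=65e-3
L=np.array([[-m,-m,.062],[-m,m,.062],[m,m,.062],[m,-m,.062],[-.055,-.044,.107],[-.055,.044,.107]])
P=np.array([[233,210],[404,152],[452,320],[291,368],[254,232],[387,187]])/2+[150,100]
def W(p,L): 
    c,s=np.cos(p[2]),np.sin(p[2]);return L@np.array([[c,s,0],[-s,c,0],[0,0,1]])+[p[0],p[1],0]
r=least_squares(lambda p:(proj(f,W(p,L))-P).ravel(),[.63,-.175,0])
print(r.x);print((proj(f,W(r.x,L))-P).round(1))
for i in ([0,1,2,3],[4,5]):
    q=least_squares(lambda p:(proj(f,W(p,L[i]))-P[i]).ravel(),r.x);print(i,q.x)
for n,X in [('lip',[-.055,0,.106]),('hinge',[-.002,0,.069])]: print(n,W(r.x,np.array([X])))
im=f['pixels'][:,:,::-1].copy()
G=np.array([[-.055,-.044,.106],[-.055,.044,.106],[-.045,.044,.1165],[-.045,-.044,.1165],[.004,-.044,.1165],[.004,.044,.1165]])
for i,p in enumerate(np.vstack([proj(f,W(r.x,L[:4])),proj(f,W(r.x,G))])):
    cv2.circle(im,tuple(int(v*16) for v in p),24,(0,0,255) if i<4 else (0,255,0),-1,shift=4)
cv2.imwrite('pics/ov.png',cv2.resize(im[150:300,240:400],(640,600),interpolation=cv2.INTER_CUBIC))
E
python3 fit.py
```

```text
[ 0.6138226  -0.18449201  0.05583976]
[[-2.4  0.2]
 [ 1.5 -0.1]
 [ 2.6  1.5]
 [-0.6  2.7]
 [-0.4 -2.1]
 [-0.6 -1.1]]
[0, 1, 2, 3] [ 0.61242202 -0.18454242  0.0536526 ]
[4, 5] [ 0.61587181 -0.18369157  0.06934992]
lip [[ 0.55890833 -0.1875616   0.106     ]]
hinge [[ 0.61182572 -0.18460363  0.069     ]]
```

View pics/ov.png

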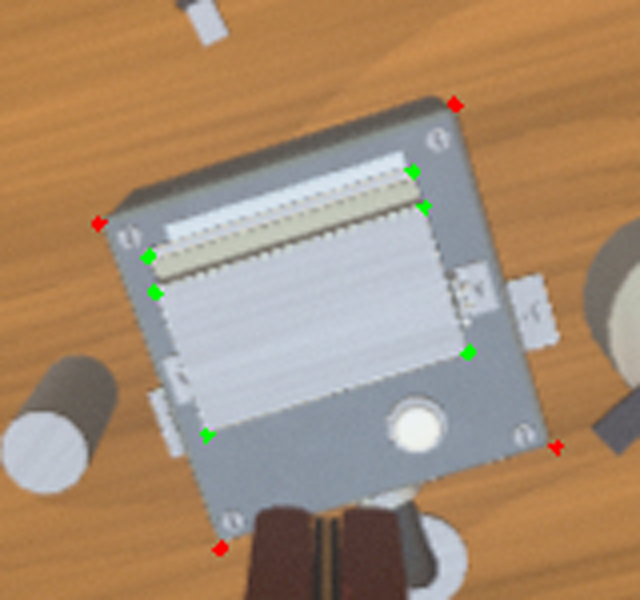

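The overlay agrees with the picture: the green guard points sit on the guard, and the red corners lie just outside the box's rounded corners. The starter is at about (0.615, -0.184) with yaw 0.058. Next I'll turn the shut fingers to that yaw and lean them 30° forward.

move_arm(steps=[[30,0,0,0,0,-9.25,0],[30,0,0,0,0,-9.25,0],[0,0,0,0,-10,0,0],[0,0,0,0,-10,0,0],[0,0,0,0,-10,0,0],[0,0,0,0,0,0,0]])

```text
t: 5.62
tcp_pos: [0.5046, -0.1633, 0.3849]
eef_rot: [-0.08, 2.619, 0.023]
ft_force: [-0.2, 1.2, -0.4]
opening: 0.006
finger_force: 0.0
```

```bash
cat > w.py <<'E'
from h import *
import sys
P=np.array([.615,-.184,.058]); c,s=np.cos(P[2]),np.sin(P[2]); S=np.array([[c,-s,0],[s,c,0],[0,0,1]])
def plan(Cs):
    st=get_state(); R=Ro.from_rotvec(st['eef_rot']).as_matrix(); p=np.array(st['tcp_pos'])
    print('t',st['t'],'q',np.round(st['qpos'],2),'F',np.round(st['ft_force'],1))
    tip=p+.019*R[:,2]; C=tip-.010*R[:,0]
    print('upper corner in starter mm',(S.T@(C-[P[0],P[1],0])*1e3).round(1),'axes\n',(S.T@R).round(3))
    for x,z in Cs:
        g=S@np.array([x,0,z])*1e-3+[P[0],P[1],0]
        print((x,z),'shift',(R.T@(g-C)*1e3).round(1)); C=g
E
python3 -c "
from w import *
plan([(-95,150),(-95,97),(-52,96),(-37.4,111),(-25,119),(-7,124)])"
```

```text
t 5.625 q [-0.48 -0.05  1.97  0.36  0.8  -2.31] F [-0.2  1.2 -0.4]
upper corner in starter mm [-90.9  27.1 373.4] axes
 [[-0.867 -0.003  0.498]
 [-0.002  1.     0.002]
 [-0.498  0.001 -0.867]]
(-95, 150) shift [114.9 -27.4 191.6]
(-95, 97) shift [26.4 -0.1 46. ]
(-52, 96) shift [-36.8  -0.1  22.3]
(-37.4, 111) shift [-20.1  -0.   -5.7]
(-25, 119) shift [-14.7  -0.   -0.8]
(-7, 124) shift [-18.1  -0.1   4.6]
```

move_arm(steps=[[29,-7,48,0,0,0,0],[29,-7,48,0,0,0,0],[29,-7,48,0,0,0,0],[28,-6,48,0,0,0,0],[13,0,23,0,0,0,0],[13,0,23,0,0,0,0],[0,0,0,0,0,0,0],[0,0,0,0,0,0,0]])

```text
t: 6.62
tcp_pos: [0.5251, -0.167, 0.1433]
eef_rot: [-0.035, 2.697, -0.045]
ft_force: [-0.1, -0.9, 1.0]
opening: 0.008
finger_force: 0.0
```

```bash
python3 -c "
from w import *
plan([(-52,96),(-37.4,111),(-25,119),(-7,124)])
f=snap('wrist','w4.png');print(look_for('guard_lip','wrist')[:2])
g=snap('scene')
cv2.imwrite('pics/both4.png',np.vstack([cv2.resize(f['pixels'],(400,300)),cv2.resize(g['pixels'][130:330,130:396],(400,300))])[:,:,::-1])"
```

```text
t 6.625 q [-0.41  0.36  2.13  0.58  0.27 -2.54] F [-0.1 -0.9  1. ]
upper corner in starter mm [-71.6  21.  130.4] axes
 [[-0.903  0.041  0.428]
 [ 0.021  0.998 -0.051]
 [-0.429 -0.037 -0.902]]
(-52, 96) shift [ -3.4 -18.9  40.6]
(-37.4, 111) shift [-19.6   0.   -7.3]
(-25, 119) shift [-14.6   0.2  -1.9]
(-7, 124) shift [-18.4   0.5   3.2]
[{'position': [308.5, 263.4], 'p': 0.57}, {'position': [17.1, 624.5], 'p': 0.56}]
```

View pics/both4.png

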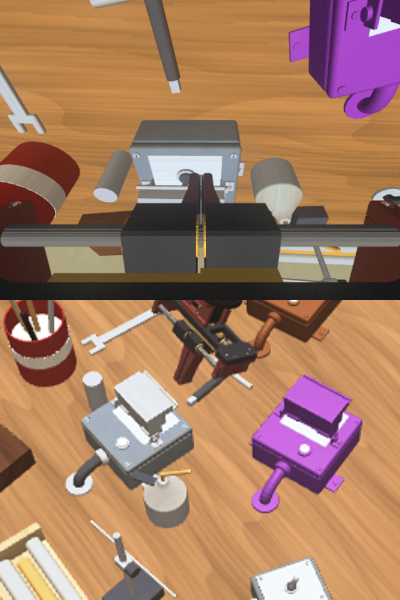

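The wrist joint q6 has stopped at its -2.54 limit, so the tool isn't where I commanded it. Nothing was touched. I'll fit a quick kinematic model to the readings and choose a feasible orientation.

```bash
cat > kin.py <<'E'
from h import *
from scipy.optimize import least_squares
D=[([1.292,.423,1.63,0,1.089,-.019],[.1604,.6035,.2409],[-.4069,-3.1149,.0024]),
([-.33978,.04241,1.78638,-.00056,1.31251,-1.64554],[.44991,-.14658,.38570],[.41485,3.11391,-.00093]),
([-.319,.249,1.545,0,1.348,-1.63],[.56787,-.17485,.38470],[-.407,-3.114,0]),
([-.48,-.05,1.97,.36,.8,-2.31],[.5046,-.1633,.3849],[-.08,2.619,.023]),
([-.41,.36,2.13,.58,.27,-2.54],[.5251,-.167,.1433],[-.035,2.697,-.045])]
def fk(q,g):
    L1,L2,e,h,d,k,r0=g
    A=Ro.from_euler('Z',q[0])*Ro.from_euler('Y',q[1]); B=A*Ro.from_euler('Y',q[2])
    T=B*Ro.from_euler('ZYZ',[q[3],q[4],q[5]+k])
    p=Ro.from_euler('Z',q[0]).apply([r0,0,h])+A.apply([0,0,L1])+B.apply([e,0,L2])+T.apply([0,0,d])
    return p,T
def er(g,q,p,T): 
    a,b=fk(q,g); return np.r_[a-p,.2*(T.inv()*b).as_rotvec()]
def fitg():
    best=None
    for k in (0,np.pi/2,np.pi,-np.pi/2):
        r=least_squares(lambda g:np.concatenate([er(g,q,p,Ro.from_rotvec(v)) for q,p,v in D]),[.45,.4,0,.3,.25,k,0])
        if best is None or r.cost<best.cost: best=r
    return best
lo=np.array([-3,-.9,.09,-1.31,.11,-2.54]);hi=np.array([3,2.11,2.58,4.45,2.69,2.54])
E
cat > chk.py <<'E'
from kin import *
b=fitg();g=b.x;print(g.round(3),np.sqrt(b.cost))
P=np.array([.615,-.184,.058])
for lean in (20,30,40):
  for yaw in (.058,-.12,-.25):
   for flip in (0,180):
    T=Ro.from_euler('Z',yaw)*Ro.from_euler('Y',180-lean)*Ro.from_euler('Z',flip); R=T.as_matrix()
    out=[]
    for x,z in [(-95,97),(-52,96),(-7,124),(-20,95)]:
        C=Ro.from_euler('Z',P[2]).apply([x*1e-3,0,z*1e-3])+[P[0],P[1],0]
        p=C+.010*R[:,0]*(1 if flip==0 else -1)-.019*R[:,2]
        best=None
        for q40 in (0,.5,-.5):
          for q60 in (-1.6,1.6):
            r=least_squares(lambda q:er(g,q,p,T),[-.3,.4,1.8,q40,.5,q60],bounds=(lo,hi))
            if best is None or r.cost<best.cost: best=r
        out.append((best.x.round(2)[[3,4,5]].tolist(),round(np.sqrt(best.cost)*1e3)))
    print(lean,yaw,flip,out)
E
python3 chk.py
```

```text
[ 0.597  0.506  0.102  0.345  0.328 -4.712 -0.022] 0.01763436728088326
20 0.058 0 [([0.21, 0.51, -2.22], 0), ([0.18, 0.54, -2.16], 0), ([0.15, 0.63, -2.09], 0), ([0.17, 0.57, -2.12], 0)]
20 0.058 180 [([0.2, 0.51, 1.87], 0), ([0.18, 0.54, 1.93], 0), ([0.14, 0.63, 2.0], 0), ([0.16, 0.57, 1.97], 0)]
20 -0.12 0 [([0.13, 0.48, -1.95], 0), ([0.1, 0.52, -1.89], 0), ([0.08, 0.61, -1.83], 0), ([0.09, 0.54, -1.85], 0)]
20 -0.12 180 [([0.12, 0.48, 2.15], 0), ([0.1, 0.52, 2.2], 0), ([0.07, 0.61, 2.26], 0), ([0.08, 0.55, 2.24], 0)]
20 -0.25 0 [([0.06, 0.47, -1.74], 0), ([0.04, 0.51, -1.68], 0), ([0.02, 0.6, -1.64], 0), ([0.03, 0.54, -1.65], 0)]
20 -0.25 180 [([0.05, 0.47, 2.36], 0), ([0.03, 0.51, 2.41], 0), ([0.01, 0.61, 2.45], 0), ([0.02, 0.54, 2.44], 0)]
30 0.058 0 [([-0.95, 2.69, -2.36], 36), ([-1.12, 2.69, -2.54], 45), ([-1.15, 2.69, -2.54], 56), ([-1.14, 2.69, -2.54], 53)]
30 0.058 180 [([-0.91, 2.69, 1.75], 36), ([-1.12, 2.69, 1.51], 45), ([-1.31, 2.69, 1.28], 52), ([-1.31, 2.69, 1.3], 50)]
30 -0.12 0 [([-0.78, 2.69, -2.29], 50), ([-1.0, 2.69, -2.54], 60), ([-1.04, 2.69, -2.54], 72), ([-1.
[... 378 characters left out ...]
1.25], 79)]
40 0.058 0 [([2.24, 1.54, 1.35], 0), ([2.35, 1.51, 1.43], 0), ([2.44, 1.43, 1.52], 0), ([2.42, 1.48, 1.48], 0)]
40 0.058 180 [([2.26, 1.55, -0.87], 0), ([2.37, 1.52, -0.79], 0), ([2.46, 1.43, -0.69], 0), ([2.44, 1.48, -0.74], 0)]
40 -0.12 0 [([2.58, 1.72, 1.35], 0), ([2.69, 1.64, 1.44], 0), ([2.78, 1.51, 1.52], 0), ([2.76, 1.58, 1.48], 0)]
40 -0.12 180 [([2.61, 1.73, -0.85], 0), ([2.72, 1.65, -0.77], 0), ([2.8, 1.51, -0.69], 0), ([2.78, 1.59, -0.72], 0)]
40 -0.25 0 [([2.88, 1.83, 1.45], 0), ([2.98, 1.71, 1.51], 0), ([3.05, 1.55, 1.55], 0), ([3.03, 1.63, 1.54], 0)]
40 -0.25 180 [([2.92, 1.83, -0.74], 0), ([3.01, 1.71, -0.69], 0), ([3.07, 1.54, -0.65], 0), ([3.06, 1.63, -0.66], 0)]
```

Run:
```python
import re
s=open('kin.py').read()
s=s.replace("L1,L2,e,h,d,k,r0=g","L1,L2,e,h,d,k,r0,a2,a3,a5,y0,y1=g").replace("q[3],q[4],q[5]+k","S4*q[3],q[4]+a5,S6*q[5]+k").replace("'Y',q[1])","'Y',q[1]+a2)").replace("'Y',q[2])","'Y',q[2]+a3)").replace("[r0,0,h]","[r0,y0,h]")
s=s.replace("T.apply([0,0,d])","(B*Ro.from_euler('ZY',[S4*q[3],q[4]+a5])).apply([y1,0,0])+T.apply([0,0,d])")
s=s.replace("[.45,.4,0,.3,.25,k,0]","[.45,.4,0,.3,.25,k,0,0,0,0,0,0]").replace("[er(g,q,p,Ro.from_rotvec(v)) for q,p,v in D]","[er(g,q,p,Ro.from_rotvec(v)) for q,p,v in D]+[1e-3*np.asarray(g)[6:]]")
open('kin.py','w').write("S4=1;S6=1\n"+s)
import kin
for kin.S4 in (1,-1):
  for kin.S6 in (1,-1):
    b=kin.fitg();print(kin.S4,kin.S6,np.sqrt(b.cost),b.x.round(3))
```

```text
Traceback (most recent call last):
NameError: name 'np' is not defined
```

Run:
```python
import kin, numpy as np
for kin.S4 in (1,-1):
  for kin.S6 in (1,-1):
    b=kin.fitg();print(kin.S4,kin.S6,np.sqrt(b.cost),b.x.round(3))
    if b.cost<1e-4: print(np.array([kin.er(b.x,q,p,kin.Ro.from_rotvec(v)) for q,p,v in kin.D]).round(3))
```

```text
1 1 0.0018248589661415827 [ 0.568  0.489  0.083  0.314  0.294  1.572 -0.007  0.004 -0.01   0.007
  0.012  0.   ]
[[-0.     0.    -0.    -0.    -0.     0.   ]
 [-0.001  0.001  0.001 -0.     0.     0.   ]
 [ 0.     0.     0.    -0.    -0.     0.   ]
 [ 0.    -0.001 -0.001  0.     0.001 -0.   ]
 [ 0.     0.     0.    -0.    -0.001 -0.   ]]
1 -1 0.35936262627330223 [ 0.381 -0.075  0.402  0.134  0.119 -2.642 -0.023  0.108 -2.103  1.971
  0.015 -0.058]
-1 1 0.0036257836090960375 [ 0.568 -0.488 -0.083  0.314  0.293  1.572 -0.007  0.004  3.131 -3.135
  0.012  0.   ]
[[-0.     0.    -0.    -0.    -0.     0.   ]
 [-0.001  0.001  0.001 -0.     0.     0.   ]
 [ 0.     0.     0.    -0.    -0.     0.   ]
 [ 0.    -0.001 -0.001  0.     0.001 -0.   ]
 [ 0.     0.     0.    -0.    -0.001 -0.   ]]
-1 -1 0.3593585451337278 [ 0.381  0.075 -0.402  0.134  0.119  3.642 -0.023  0.109  1.037 -1.169
  0.015 -0.058]
```

```bash
sed -i 's/in (20,30,40)/in (15,20,25,30)/; s/(.058,-.12,-.25)/(.058,-.06,-.15)/; s/in (0,.5,-.5)/in (0,.3,.8)/; s/in (0,180)/in (0,)/; s/for q60 in (-1.6,1.6)/for q60 in (-1.6,-2.3)/' chk.py; sed -i 's/\[\[3,4,5\]\]//' chk.py; python3 chk.py
```

```text
[ 0.568  0.489  0.083  0.314  0.294  1.572 -0.007  0.004 -0.01   0.007
  0.012  0.   ] 0.0018248589661415827
15 0.058 0 [([-0.4, 0.36, 2.17, 0.73, 0.11, -2.54], 149), ([-0.37, 0.42, 2.1, 0.75, 0.11, -2.54], 145), ([-0.34, 0.42, 2.04, 0.78, 0.11, -2.54], 136), ([-0.35, 0.46, 2.05, 0.77, 0.11, -2.54], 142)]
15 -0.06 0 [([-0.41, 0.36, 2.18, 0.79, 0.11, -2.54], 146), ([-0.38, 0.41, 2.1, 0.81, 0.11, -2.54], 142), ([-0.35, 0.41, 2.05, 0.84, 0.11, -2.54], 133), ([-0.36, 0.45, 2.05, 0.82, 0.11, -2.54], 139)]
15 -0.15 0 [([-0.41, 0.35, 2.18, 0.84, 0.11, -2.54], 144), ([-0.38, 0.41, 2.11, 0.86, 0.11, -2.54], 141), ([-0.35, 0.41, 2.05, 0.88, 0.11, -2.54], 131), ([-0.36, 0.45, 2.05, 0.87, 0.11, -2.54], 138)]
20 0.058 0 [([-0.44, 0.43, 2.02, 0.22, 0.5, -2.25], 0), ([-0.4, 0.48, 1.94, 0.19, 0.53, -2.18], 0), ([-0.36, 0.48, 1.84, 0.15, 0.63, -2.11], 0), ([-0.37, 0.51, 1.87, 0.17, 0.56, -2.14], 0)]
20 -0.06 0 [([-0.42, 0.43, 2.03, 0.17, 0.48, -2.07], 0), ([-0.38, 0.47, 1.95, 0.14, 0.52, -2.01], 0), ([-0.35, 0.48, 1.84, 0.11, 0.61, -1.94], 0), ([-0.36, 0.51, 1.88, 0.12, 0.54, -1.97], 0)]
20 -0.15 0 [
[... 649 characters left out ...]
2.05, -1.7], 0), ([-0.27, 1.09, 0.94, -0.12, 2.17, -1.7], 0), ([-0.27, 1.11, 0.98, -0.12, 2.11, -1.69], 0)]
30 0.058 0 [([-0.19, 1.48, 1.07, -0.93, 2.69, -2.3], 30), ([-0.16, 1.51, 0.97, -1.14, 2.69, -2.54], 39), ([-0.14, 1.47, 0.9, -1.17, 2.69, -2.54], 50), ([-0.14, 1.52, 0.89, -1.16, 2.69, -2.54], 46)]
30 -0.06 0 [([-0.21, 1.47, 1.06, -0.82, 2.69, -2.26], 38), ([-0.17, 1.5, 0.96, -1.05, 2.69, -2.53], 49), ([-0.15, 1.47, 0.9, -1.09, 2.69, -2.54], 60), ([-0.16, 1.51, 0.88, -1.08, 2.69, -2.54], 56)]
30 -0.15 0 [([-0.24, 1.46, 1.06, -0.7, 2.69, -2.2], 45), ([-0.19, 1.49, 0.96, -0.96, 2.69, -2.49], 56), ([-0.16, 1.46, 0.89, -1.03, 2.69, -2.54], 68), ([-0.17, 1.5, 0.88, -1.02, 2.69, -2.54], 64)]
```

```bash
sed -i "s/'Y',180-lean)/'Y',180-lean,degrees=True)/" chk.py; python3 chk.py
```

```text
[ 0.568  0.489  0.083  0.314  0.294  1.572 -0.007  0.004 -0.01   0.007
  0.012  0.   ] 0.0018248589661415827
15 0.058 0 [([-0.45, 0.43, 2.04, 0.29, 0.45, -2.33], 0), ([-0.41, 0.47, 1.96, 0.25, 0.48, -2.25], 0), ([-0.37, 0.47, 1.86, 0.2, 0.58, -2.16], 0), ([-0.38, 0.51, 1.9, 0.23, 0.51, -2.2], 0)]
15 -0.06 0 [([-0.43, 0.43, 2.05, 0.23, 0.43, -2.14], 0), ([-0.39, 0.47, 1.97, 0.19, 0.46, -2.06], 0), ([-0.36, 0.47, 1.87, 0.14, 0.56, -1.98], 0), ([-0.37, 0.5, 1.91, 0.16, 0.49, -2.01], 0)]
15 -0.15 0 [([-0.41, 0.42, 2.06, 0.17, 0.41, -1.98], 0), ([-0.38, 0.47, 1.98, 0.13, 0.45, -1.91], 0), ([-0.34, 0.47, 1.88, 0.09, 0.55, -1.84], 0), ([-0.35, 0.5, 1.91, 0.11, 0.47, -1.86], 0)]
20 0.058 0 [([-0.48, 0.42, 2.09, 0.49, 0.36, -2.54], 1), ([-0.43, 0.46, 2.02, 0.44, 0.38, -2.45], 0), ([-0.39, 0.46, 1.92, 0.33, 0.47, -2.3], 0), ([-0.4, 0.5, 1.95, 0.39, 0.4, -2.37], 0)]
20 -0.06 0 [([-0.45, 0.42, 2.11, 0.42, 0.32, -2.35], 0), ([-0.41, 0.46, 2.03, 0.35, 0.34, -2.23], 0), ([-0.37, 0.45, 1.93, 0.25, 0.44, -2.09], 0), ([-0.38, 0.49, 1.96, 0.3, 0.37, -2.15], 0)]
20 -0.15 0 [([-0.43, 0.42, 2.11, 0.33, 0.
[... 598 characters left out ...]
0.45, 2.09, 0.53, 0.2, -2.32], 0), ([-0.36, 0.44, 1.99, 0.3, 0.29, -2.05], 0), ([-0.37, 0.48, 2.03, 0.42, 0.22, -2.18], 0)]
30 0.058 0 [([-0.44, 0.41, 2.14, 0.55, 0.23, -2.54], 21), ([-0.42, 0.45, 2.07, 0.57, 0.25, -2.54], 17), ([-0.4, 0.45, 2.0, 0.59, 0.31, -2.54], 9), ([-0.4, 0.49, 2.02, 0.59, 0.26, -2.54], 14)]
30 -0.06 0 [([-0.44, 0.41, 2.17, 0.65, 0.17, -2.54], 15), ([-0.41, 0.45, 2.1, 0.68, 0.18, -2.54], 11), ([-0.39, 0.45, 2.03, 0.69, 0.23, -2.54], 3), ([-0.39, 0.49, 2.05, 0.69, 0.19, -2.54], 8)]
30 -0.15 0 [([-0.42, 0.41, 2.19, 0.73, 0.12, -2.54], 11), ([-0.39, 0.45, 2.12, 0.76, 0.13, -2.54], 6), ([-0.37, 0.44, 2.05, 0.65, 0.18, -2.4], 0), ([-0.37, 0.49, 2.07, 0.78, 0.13, -2.54], 3)]
```

Leaning 18° at yaw -0.06 is reachable with margin. I'll work out the turn to that orientation.

```bash
python3 -c "
from w import *
st=get_state();R=Ro.from_rotvec(st['eef_rot'])
T=Ro.from_euler('Z',-.06)*Ro.from_euler('Y',180-18,degrees=True)
for k in (0,180):
    print((R.inv()*(T*Ro.from_euler('Z',k,degrees=True))).as_rotvec(degrees=True).round(2))
"
```

```text
[-0.4   7.58  4.87]
[ -11.59   -0.62 -174.75]
```

move_arm(steps=[[0,0,-30,0,0,0,0],[0,0,0,-0.4,7.6,4.9,0],[0,0,0,0,0,0,0],[0,0,0,0,0,0,0]])

```text
t: 7.28
tcp_pos: [0.5119, -0.1637, 0.1693]
eef_rot: [0.045, 2.79, -0.008]
ft_force: [0.5, 0.9, -0.3]
opening: 0.005
finger_force: 0.0
```

```bash
python3 -c "
from w import *
plan([(-95,140),(-95,95)])"
```

```text
t 7.275 q [-0.4   0.3   2.09  0.3   0.44 -2.19] F [ 0.5  0.9 -0.3]
upper corner in starter mm [-85.9  24.9 154.9] axes
 [[-0.935  0.09   0.343]
 [ 0.084  0.996 -0.031]
 [-0.345 -0.    -0.939]]
(-95, 140) shift [ 11.6 -25.6  11.7]
(-95, 95) shift [15.5  0.  42.2]
```

move_arm(steps=[[12,-26,12,0,0,0,0],[8,0,21,0,0,0,0],[8,0,21,0,0,0,0],[0,0,0,0,0,0,0],[0,0,0,0,0,0,0]])

```text
t: 7.9
tcp_pos: [0.5033, -0.1896, 0.1092]
eef_rot: [0.047, 2.791, -0.009]
ft_force: [-0.1, 0.1, 1.3]
opening: 0.006
finger_force: 0.0
```

```bash
python3 -c "
from w import *
plan([(-57,95),(-37.4,111),(-25,119),(-7,124)])"
```

```text
t 7.9 q [-0.46  0.43  2.11  0.47  0.32 -2.43] F [-0.1  0.1  1.3]
upper corner in starter mm [-95.9  -0.6  94.8] axes
 [[-0.935  0.092  0.342]
 [ 0.086  0.996 -0.032]
 [-0.343 -0.    -0.939]]
(-57, 95) shift [-36.4   4.2  13.1]
(-37.4, 111) shift [-23.8   1.8  -8.3]
(-25, 119) shift [-14.3   1.1  -3.3]
(-7, 124) shift [-18.6   1.6   1.5]
```

Reached exactly. Next I'll put the tip in under the lip and lift the guard on an arc.

move_arm(steps=[[-18,2,6.5,0,0,0,0],[-18,2,6.5,0,0,0,0],[0,0,0,0,0,0,0],[-12,1,-4,0,0,0,0],[-12,1,-4,0,0,0,0],[0,0,0,0,0,0,0]])

```text
t: 8.65
tcp_pos: [0.5617, -0.1856, 0.1258]
eef_rot: [0.047, 2.79, -0.009]
ft_force: [-0.8, -1.1, 0.0]
opening: 0.005
finger_force: 0.4
```

```bash
python3 -c "
from w import *
plan([(-25,119),(-7,124)])
f=snap('wrist');g=snap('side')
cv2.imwrite('pics/both5.png',np.vstack([cv2.resize(f['pixels'][180:330,220:420],(400,300)),cv2.resize(g['pixels'][130:250,270:430],(400,300))])[:,:,::-1])"
```

```text
t 8.65 q [-0.4   0.45  2.    0.33  0.39 -2.23] F [-0.8 -1.1  0. ]
upper corner in starter mm [-37.4   0.  111.4] axes
 [[-0.935  0.091  0.343]
 [ 0.086  0.996 -0.032]
 [-0.344 -0.001 -0.939]]
(-25, 119) shift [-14.2   1.1  -2.9]
(-7, 124) shift [-18.6   1.6   1.5]
```

View pics/both5.png

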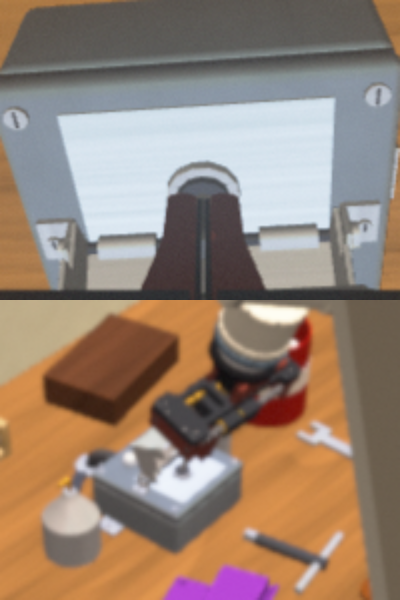

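The finger is under the guard, which is already part open: its inner side and hinge are visible and the toggle boot is dead ahead. I'll lift further and hold.

move_arm(steps=[[-14,1,-3,0,0,0,0],[-9.5,1,0.5,0,0,0,0],[-9.5,0.5,1,0,0,0,0],[0,0,0,0,0,0,0],[0,0,0,0,0,0,0],[0,0,0,0,0,0,0]])

```text
t: 9.5
tcp_pos: [0.5919, -0.1841, 0.1374]
eef_rot: [0.048, 2.791, -0.008]
ft_force: [-0.3, -0.2, 0.4]
opening: 0.004
finger_force: 0.4
```

```bash
python3 -c "
from w import *
plan([(-25,119),(-38,111),(-44,95),(-21,95)])
g=snap('side');f=snap('scene')
cv2.imwrite('pics/both6.png',np.vstack([cv2.resize(f['pixels'][160:280,160:320],(400,300)),cv2.resize(g['pixels'][130:250,270:430],(400,300))])[:,:,::-1])"
```

```text
t 9.5 q [-0.37  0.46  1.93  0.27  0.44 -2.14] F [-0.3 -0.2  0.4]
upper corner in starter mm [ -7.3  -0.2 123. ] axes
 [[-0.935  0.092  0.341]
 [ 0.087  0.996 -0.031]
 [-0.343  0.    -0.939]]
(-25, 119) shift [18.  -1.5 -2.3]
(-38, 111) shift [14.9 -1.2  3.1]
(-44, 95) shift [11.1 -0.6 13. ]
(-21, 95) shift [-21.5   2.1   7.8]
```

View pics/both6.png

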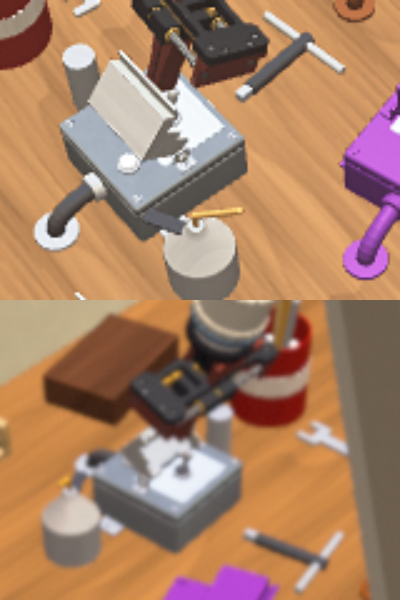

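The guard is well back, held on the finger, and the toggle still leans to the front. Now I'll bring the finger back in front of the toggle, lower it, and push.

move_arm(steps=[[18,-1.5,-2.5,0,0,0,0],[15,-1,3,0,0,0,0],[11,-0.5,13,0,0,0,0],[0,0,0,0,0,0,0],[-7,0.5,2.5,0,0,0,0],[-7,1,2.5,0,0,0,0],[-7.5,0.5,2.8,0,0,0,0],[0,0,0,0,0,0,0],[0,0,0,0,0,0,0]])

```text
t: 10.72
tcp_pos: [0.5786, -0.1846, 0.1099]
eef_rot: [0.048, 2.791, -0.009]
ft_force: [0.0, -0.5, -0.4]
opening: 0.005
finger_force: 0.3
```

```bash
python3 -c "
from w import *
plan([(-44,95),(-95,95)])
g=snap('side');f=snap('wrist')
cv2.imwrite('pics/both7.png',np.vstack([cv2.resize(f['pixels'][180:330,220:420],(400,300)),cv2.resize(g['pixels'][150:225,300:400],(400,300))])[:,:,::-1])"
```

```text
t 10.725 q [-0.38  0.49  1.97  0.33  0.37 -2.21] F [ 0.  -0.5 -0.4]
upper corner in starter mm [-20.6   0.   95.5] axes
 [[-0.935  0.092  0.342]
 [ 0.086  0.996 -0.032]
 [-0.343 -0.    -0.939]]
(-44, 95) shift [22.1 -2.2 -7.6]
(-95, 95) shift [ 47.7  -4.7 -17.4]
```

View pics/both7.png

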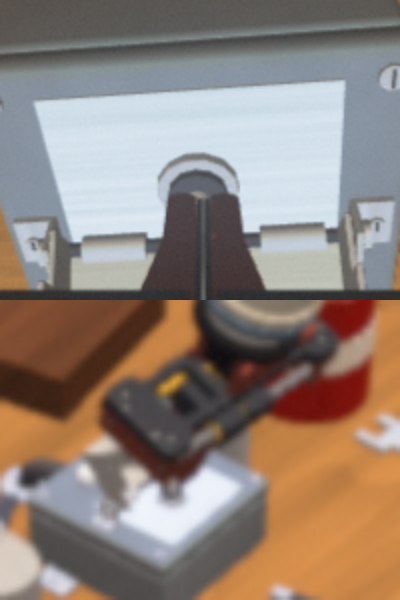

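The finger stands where an upright toggle would be, with almost no force, so the toggle has most likely snapped over. I'll nudge slightly further to be sure.

move_arm(steps=[[-1.5,0,0.5,0,0,0,0],[0,0,0,0,0,0,0]])

```text
t: 11.08
tcp_pos: [0.5798, -0.1846, 0.1098]
eef_rot: [0.048, 2.791, -0.008]
ft_force: [-1.1, 0.1, 0.6]
opening: 0.006
finger_force: 0.5
```

move_arm(steps=[[-1,0,0.5,0,0,0,0],[0,0,0,0,0,0,0]])

```text
t: 11.32
tcp_pos: [0.5804, -0.1846, 0.1096]
eef_rot: [0.048, 2.792, -0.008]
ft_force: [-5.0, 0.3, 2.4]
opening: 0.004
finger_force: 2.6
```

A 5 N reaction at corner x ≈ -18 matches the toggle's ON stop. I'll withdraw forward along the entry path so the guard comes down, then move clear.

move_arm(steps=[[11,-1,-4,0,0,0,0],[14,-1.5,-4.5,0,0,0,0],[16,-1.5,-6,0,0,0,0],[16,-1.5,-6,0,0,0,0],[16,-1.5,-6,0,0,0,0],[0,0,-40,0,0,0,0],[0,0,-50,0,0,0,0],[0,0,-50,0,0,0,0],[0,0,0,0,0,0,0],[0,0,0,0,0,0,0],[0,0,0,0,0,0,0],[0,0,0,0,0,0,0]])

```text
t: 12.82
tcp_pos: [0.4549, -0.1871, 0.2398]
eef_rot: [0.048, 2.793, -0.007]
ft_force: [1.5, -0.3, -0.3]
opening: 0.005
finger_force: 0.0
```

```bash
python3 -c "
from w import *
plan([])
g=snap('side');f=snap('wrist');h=snap('scene')
k=lambda i:cv2.resize(i,(390,290))
cv2.imwrite('pics/fin.png',np.vstack([np.hstack([k(f['pixels']),k(f['pixels'][200:350,220:420])]),np.hstack([k(g['pixels'][130:250,270:430]),k(h['pixels'][160:280,160:320])])])[:,:,::-1])"
```

```text
t 12.825 q [-0.51  0.12  2.12  0.27  0.62 -2.24] F [ 1.5 -0.3 -0.3]
upper corner in starter mm [-144.2    4.7  225.4] axes
 [[-0.936  0.092  0.34 ]
 [ 0.087  0.996 -0.03 ]
 [-0.341  0.001 -0.94 ]]
```

View pics/fin.png

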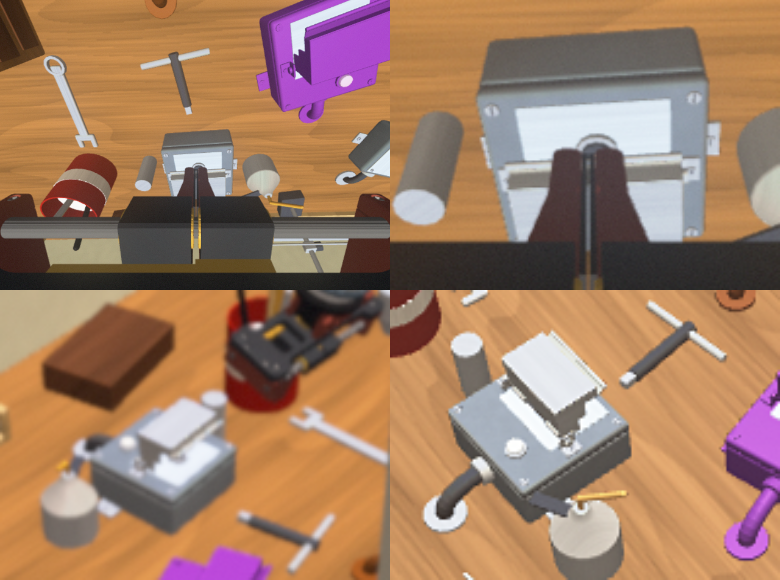

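The final picture shows the guard shut, no lever in the open front, the neighbouring parts unmoved, and the robot clear.

```bash
python3 -c "
from cell import *
print(job_done())"
```

```text
the job is handed in; nothing more can be done
None
```

The job is handed in: the guard was lifted well back, the toggle pushed until it met its ON stop (about 5 N), and the guard dropped shut. The toggle's ON position is inferred from that contact, since the shut guard hides it. The arm is clear, the parts around the starter look unmoved, and no verdict came back.

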